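Unclamp the bushed bracket and show it to the inspection camera

TASK

Pull the red knob of the blue fixture's clamp back until you feel it meet its end stop, then lift the aluminium bracket with the brass bush out of the fixture. Hold it up to the white inspection camera: the bush centred in the camera's view 120 mm in front of the lens, its face square to the tilted lens and the bracket's foot downward in the picture. Finish while still holding it there, still and touching nothing but the gripper; leave the clamp open, and do not shift the camera or disturb the other things on the bench.

Things in the scene. Friction and masses are not known exactly. Their poses are not given: they have to be found in the camera images.
- fixture: blue base plate fixed to the bench, 210 (x) x 100 (y) x 12 mm, from x = -160 to +50 mm of its origin, which lies on the bench below the middle of the clamped bracket's upright plate. z up; -x (roughly towards the robot) is the way the clamp opens. Rails 7 mm high round the bracket's foot leave 2 mm play; the slide's guides, at y = +-34 mm, reach 32 mm above the bench.
- knob (a point): grip point of the red clamp knob, 60 mm above the bench. The knob is an upright cylinder, 22 mm diameter, top 77 mm above the bench, on an aluminium slide (top 35 mm above the bench, 56 mm wide). With the clamp shut it lies 90 mm from the fixture's origin along the fixture's -x.
- clamp (a joint): travel of the clamp slide in m: 0 shut (starts 0 to 0.006), its 34 mm wide strap about 1.5 mm over the last 14 mm of the bracket's foot; grows as it is pulled along the fixture's -x; 0.050 at the solid end stop, above 0.045 counts as fully back. No spring; friction about 4 N; stays where it is left.
- bracket: aluminium bracket, 0.1 to 0.22 kg: upright plate 14 mm thick (x), 40 mm wide (y), 75 mm high, with a foot 8 mm thick, 44 mm wide, reaching back to x = -45. Origin at the underside, below the middle of the plate; z up. The bushed face looks along its +x. It stands clamped on the 12 mm base, axes parallel to the fixture's. Best gripped across y near the top, leaving the face uncovered.
- bush (a point): centre of the brass bush (24 mm diameter, dark bore) on the bracket's inspected face: at x = +9, y = 0, z = +28 mm of the bracket's origin
- heel (a point): back end of the bracket's foot: at x = -45, y = 0, z = +4 mm of the bracket's origin
- camera: white inspection camera, black lens, tilted 24 degrees down. Origin at the centre of the lens glass; looks along its -x; y level, z up in the picture. The presented bracket's axes are parallel to the camera's. Head 46 mm wide, to 56 mm behind the origin; 85 mm behind stands an 18 mm column, 340 mm tall, on a 110 mm square base. Its height differs between starts; held by friction (25 N).
- focus (a point): the point in the air 120 mm in front of the lens on the camera's axis (x = -120, y = 0, z = 0 mm of the camera), 0.16 to 0.23 m above the bench, where the bush must be
- blank_bracket: a bystander: an unfinished aluminium bracket of the same shape as the bracket but without the brass bush (only a small dark centre-drilled dot), standing on the bench; origin at the underside, below the middle of the upright plate
- screw_box: a bystander: red box of screws, 100 x 140 x 70 mm; origin at the centre of its underside
- hammer: a bystander: hammer lying on the bench; origin under its middle, handle towards its own -x
- file: a bystander: flat file with a yellow handle, about 290 mm long, lying on the bench; origin on the bench under its middle
- glue: a bystander: glue bottle with an orange cap, 50 mm diameter, 120 mm tall; origin at the centre of its underside
- offcut: a bystander: aluminium bar offcut, 80 x 30 x 25 mm; origin at the centre of its underside
Mind the look-alikes: they are no part of the job. Leave any green or pink look-alike of the bracket alone.

How it is judged:
On the way, in this order (a step that is already met when the one before it is completed fails the run):
1. the clamp is pulled back to its stop while the bracket still sits in the fixture (value of joint clamp above 0.045 m and height (world z) of bracket below 0.022 m), for 0.1 s.
2. the bracket is lifted clear of the fixture by the gripper (height (world z) of bracket above 0.05 m and contact force between the fingers and bracket above 0.5 N), for 0.1 s.
At the end, for the whole second after the job is handed in: The gripper alone holds the bracket still (under 20 mm/s) in the air: bush within 15 mm of the point 120 mm before the lens, bushed face towards the lens and square to it within 10 degrees, foot down in the picture within 10 degrees; clamp still open beyond 45 mm (distance between bush and focus below 0.015 m and angle between the x axis of bracket and the x axis of camera, either way round below 0.175 rad and angle between the z axis of bracket and the z axis of camera, either way round below 0.175 rad and x of heel in the frame of camera below -0.145 m and angle between bracket's own z axis and vertical below 0.8 rad and height (world z) of bracket above 0.09 m and contact force between the fingers and bracket above 0.5 N and contact force between bracket and camera below 0.1 N and contact force between bracket and fixture below 0.1 N and linear speed of bracket below 0.02 m/s and value of joint clamp above 0.045 m); the arm keeps its last pose, push and grip.
It fails at once if the camera is shifted by more than 10 mm (distance of camera from where it was at the start of the episode above 0.01 m).
It fails at once if one of the other things on the bench is disturbed (moved by more than 30 mm) (distance of any of blank_bracket, screw_box, hammer, file, glue, offcut from where it was at the start of the episode above 0.03 m).
It also fails if it takes over 45 s, if anything falls off the work surface, if the arm or the gripper's body presses on something with over 40 N, if the wrist force passes 120 N, or if a joint passes its speed limit or range.

ROBOT

A 7-joint arm with a two-finger parallel gripper is mounted at the origin on the work surface. World frame = base frame: x ahead of the robot, y to its left, z up, the work surface at z = 0. Lengths are in m, angles in rad, forces in N, time in s.
With the tool pointing down it reaches from about 0.425 to 0.925 m from the base axis. Payload 6.8 kg.
Tool frame: the origin (TCP) lies on the centre line of the jaws, within the pads' length; the fingertips stand 8 mm ahead of it and the grasp point (between the pads) lies 11 mm behind it (r.finger_overhang is the distance from the TCP to the fingertips, in m); x points along the fingers, z is the direction in which the jaws open and shut, and the axes are right-handed (so a half turn about x gives the same grasp; the last joint's range is limited). The gripper opens to 85 mm and grips with 20 to 120 N. Pads are 22 mm wide; open, the fingers measure 114 mm over their backs; the gripper's body (76 mm by 85 mm) begins 54 mm behind the grasp point. The pads swing forward as they close: fully open they stand 13 mm farther back than shut.
Start: joints at [1.169, 0.477, 0.022, 1.555, -0.011, 1.109, -0.083], TCP at [0.195, -0.646, 0.239] pointing down, gripper open.
Joint ranges: [-2.96, 2.96], [-0.34, 2.1], [-1.41, 1.46], [0.24, 2.44], [-1.37, 4.51], [0.17, 1.92], [-2.96, 2.96]. Speed limits (rad/s): [2.39, 2.39, 3.14, 3.14, 3.14, 3.14, 3.14].

INTERFACE

Orientations are given as a rotation vector (axis times angle).
In Python, from bench import r gives the robot as it stands. The module is installed in compiled form; this text tells all that it offers.
- The arm moves only by the tool play_rows, never from a script. Its argument "plan" is a list of rows, each a list of 5 numbers: the opening, from -1 (shut) to 1 (fully open), then the shift along the world's x, y, z in m, then the turn about the world's z in rad. A call has 1 to 10 rows; each row is the pose to reach, as a shift and turn from the pose commanded when the call began; what a row does not reach only later rows make up. A row lasts 1/10 s, in which the tool goes at most 50 mm and 8.59 degrees, less where a joint would pass 70% of its speed; a pose out of reach is approached as far as the arm can. A call with a gripper value outside its range is refused whole. The fingers move at their own pace and stop on an object; "force" is the grip in N (left out, the last holds). Time passes only in rows, so rows that repeat a pose let the fingers close. It gives the time, the measured TCP pose, the force and the opening at its end, in the units of the state.
- r.get_obs(): the state, without advancing time (a new reading comes with each control period).
- r.grab_frame(name): name is "scene" or "top" or "wrist"; returns a dict with "pixels" (400x640x3 uint8, blue, green, red), "z_map" (400x640 float32, m along the optical axis (not along the pixel's ray), 0 where there is no reading), "vfov" (degrees; the focal length in pixels is half the picture's height over the tangent of half this angle, whatever the lens; pixels are square), "cx", "cy" (the principal point, pixels), "R" (3x3) and "t" (3): a world point X has camera coordinates R X + t; the wrist camera has in their place "tool_from_camera" (4x4, takes a point from camera to tool coordinates, whose origin is the TCP and whose axes are the tool frame's). Camera axes: x right, y down, z forward; pixel columns grow to the right and rows downward; lengths in m; the calibration is good to about 2 mm. A picture is of the moment at which its call begins: read the wrist's pose just before it.
- r.hand_in(): hands the job in, once; it reports no verdict.
Trained networks look in a picture, given as the dict that the camera call returned (one of the last four; its "shot" number tells which), for a name from the list of things; names that differ only in an ending like _2 or _b are one class to them, and where a whole thing is asked for, a point or a joint stands for the part that bears it (a point fixed in the world has none). Each returns a list of dicts, best first, with "conf" (0 to 1); they miss things now and then, are a little off and sometimes report something else, mostly with a low value. They report only what shows in the picture. A call takes as long as a camera call. They do not tell look-alikes from the thing itself.
- r.outline_of(picture, label): "mask" (400x640 bool, what is visible of it) and "bbox" ([left, top, right, bottom] as shares, 0 to 1, of the picture: columns of its width, rows of its height, round what is visible of it).
- r.pinpoint(picture, label): "position" ([column, row] as shares, 0 to 1, of the picture: columns of its width, rows of its height: a listed point, or the origin of a listed thing).
The state is a dict: "clock": time; "joints": joint angles; "qvel": joint speeds; "tau": joint torques, N m; "tcp_pos": TCP position; "orientation": TCP orientation; "contact_force": force on the tool from outside, world axes, zero at the start; "moment": the same for the moment, N m; "grip_width": finger opening in m.
Only numpy, scipy, OpenCV 4.12 (cv2) and the standard library are available. Lean on these libraries where they do the work, as an engineer would, in place of code of your own. Each camera call takes 0.05 s, during which the arm holds its last target.

## Working session

There is one attempt and no reset: what is moved stays moved. The work goes in short steps, Python scripts to look and compute and a tool call to move; the robot and the scene stay as the last step left them, time stands still between calls to the robot, and variables do not carry over. Pictures are saved under pics/ and viewed, and the job is handed in when it is done.

Besides the shell and the picture viewer there is one more tool, called as name(argument=value, ...) on one line, values as JSON. play_rows: Moves the arm, as the interface text tells. Its arguments: {"type":"object","properties":{"plan":{"type":"array","items":{"type":"array","items":{"type":"number"}}},"force":{"type":"number"}},"required":["plan"]}

```bash
mkdir -p pics
cat > h.py <<'E'
import numpy as np, cv2
from bench import r
def f(p): return 200/np.tan(np.radians(p['vfov'])/2)
def deproj(p,u,v,z):
    F=f(p); return np.array([(u-p['cx'])/F*z,(v-p['cy'])/F*z,z])
def world(p,u,v,z): return np.array(p['R']).T@(deproj(p,u,v,z)-np.array(p['t']))
def ray_at(p,u,v,h):
    R=np.array(p['R']);t=np.array(p['t']);c=-R.T@t;d=R.T@deproj(p,u,v,1.0);return c+d*(h-c[2])/d[2]
def cloud(p):
    v,u=np.mgrid[0:400,0:640];z=p['z_map'];F=f(p)
    P=np.stack([(u-p['cx'])/F*z,(v-p['cy'])/F*z,z],-1)
    return (P-np.array(p['t']))@np.array(p['R'])
E
python3 - <<'E'
from h import *
print({k:np.round(v,3) for k,v in r.get_obs().items()}, r.finger_overhang)
for n in ('scene','top'):
    p=r.grab_frame(n); cv2.imwrite(f'pics/{n}0.png',p['pixels']); 
    print(n,p['vfov'],np.round(-np.array(p['R']).T@p['t'],3))
    for l in ('fixture','knob','bracket','bush','heel','camera','focus','blank_bracket','screw_box','hammer','file','glue','offcut'):
        for d in r.pinpoint(p,l)[:3]:
            u,v=d['position'][0]*640,d['position'][1]*400
            z=p['z_map'][min(399,int(v)),min(639,int(u))]
            print(l,round(d['conf'],2),round(u),round(v),np.round(world(p,u,v,z),3))
E
```

```text
{'clock': np.float64(0.0), 'joints': array([ 1.169,  0.478,  0.022,  1.556, -0.012,  1.109, -0.083]), 'qvel': array([ 0.002, -0.001, -0.   ,  0.001, -0.001, -0.002,  0.001]), 'tau': array([ 1.0000e-03, -5.9646e+01,  1.6080e+00, -2.8121e+01,  1.2000e-02,
        9.0000e-03,  0.0000e+00]), 'tcp_pos': array([ 0.195, -0.646,  0.238]), 'orientation': array([ 0.991,  1.336, -0.99 ]), 'contact_force': array([ 0.119, -0.08 , -0.55 ]), 'moment': array([-0.013, -0.028,  0.008]), 'grip_width': np.float64(0.085)} 0.008
scene 48.95258784034331 [1.347 0.035 1.24 ]
fixture 0.63 250 254 [ 0.649 -0.18   0.017]
knob 0.79 254 221 [ 0.55  -0.172  0.059]
bracket 0.61 208 260 [ 0.673 -0.312  0.026]
bracket 0.59 253 220 [ 0.553 -0.173  0.072]
bracket 0.57 251 250 [ 0.643 -0.176  0.036]
bush 0.84 198 258 [ 0.654 -0.351  0.005]
bush 0.76 249 248 [ 0.647 -0.18   0.051]
bush 0.69 296 251 [ 0.648 -0.033  0.036]
heel 0.8 285 246 [ 0.609 -0.072  0.003]
heel 0.61 251 241 [ 0.639 -0.171  0.083]
heel 0.56 302 220 [ 0.504 -0.017  0.   ]
camera 0.85 390 214 [0.684 0.226 0.293]
camera 0.54 249 251 [ 0.647 -0.182  0.037
[... 558 characters left out ...]
ket 0.77 327 206 [ 0.535 -0.06   0.073]
bracket 0.74 320 178 [0.288 0.025 1.768]
bush 0.77 398 175 [ 0.656 -0.32   0.054]
bush 0.59 322 177 [ 0.639 -0.04   0.078]
bush 0.55 328 207 [ 0.531 -0.064  0.072]
heel 0.6 392 185 [ 0.628 -0.307  0.005]
heel 0.52 326 187 [ 0.615 -0.06   0.003]
heel 0.47 359 194 [ 0.587 -0.179  0.026]
camera 0.67 238 156 [0.658 0.236 0.285]
blank_bracket 0.6 223 248 [0.382 0.314 0.018]
screw_box 0.61 432 186 [ 0.616 -0.441  0.072]
hammer 0.57 325 141 [ 0.79  -0.051  0.015]
hammer 0.31 220 245 [0.389 0.317 0.051]
file 0.92 325 142 [ 0.788 -0.052  0.015]
glue 0.57 160 215 [0.489 0.529 0.077]
glue 0.48 359 205 [ 0.539 -0.173  0.081]
offcut 0.64 279 249 [0.379 0.109 0.03 ]
```

Run:
```python
import cv2
a=cv2.imread('pics/scene0.png'); b=cv2.imread('pics/top0.png')
cv2.imwrite('pics/s1.png',cv2.resize(a[160:340,120:440],None,fx=2.5,fy=2.5,interpolation=2))
cv2.imwrite('pics/t1.png',cv2.resize(b[110:270,200:460],None,fx=3,fy=3,interpolation=2))
```

```text
(no output)
```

View pics/s1.png

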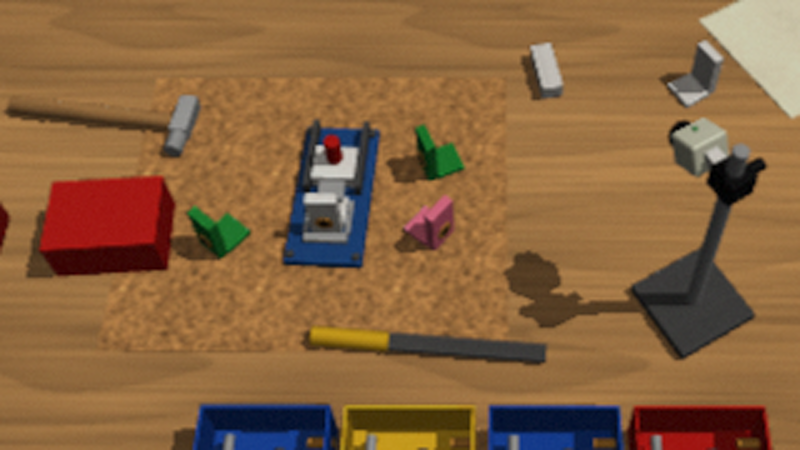

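View pics/t1.png

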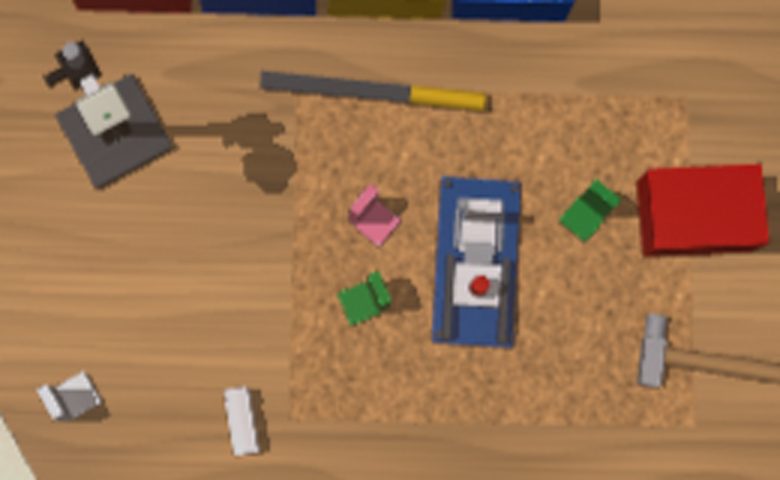

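View pics/scene0.png

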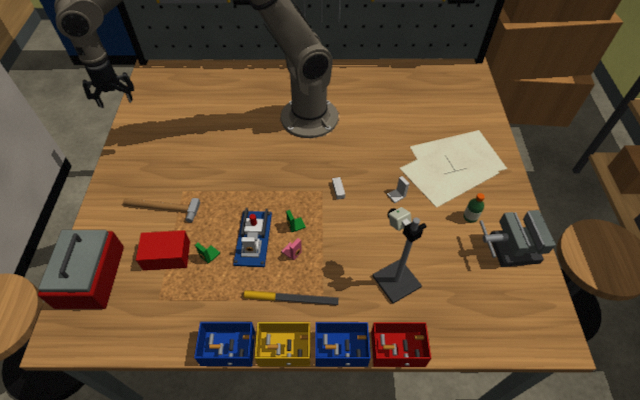

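Run:
```python
from h import *
for n in ('scene','top'):
    p=r.grab_frame(n); C=cloud(p); im=p['pixels'].astype(int)
    hsv=cv2.cvtColor(p['pixels'],cv2.COLOR_BGR2HSV)
    m=(hsv[...,0]>100)&(hsv[...,0]<128)&(hsv[...,1]>120)&(abs(C[...,1]+.18)<.12)&(abs(C[...,0]-.6)<.16)
    v,u=np.nonzero(m)
    W=np.array([ray_at(p,a,b,.012) for a,b in zip(u,v)])
    rc=cv2.minAreaRect(W[:,:2].astype(np.float32)*1000); print(n,'fixture',rc)
    h=C[...,2]; m=(abs(C[...,0]-.66)<.15)&(abs(C[...,1]-.25)<.15)&(h>.16)
    pts=C[m]; print('cam pts',len(pts))
    for lo in np.arange(.0,.42,.03):
        s=C[(abs(C[...,0]-.70)<.17)&(abs(C[...,1]-.27)<.17)&(h>lo+.004)&(h<lo+.03)]
        if len(s): print(round(lo,2),len(s),np.round(s.mean(0),3),np.round(s.min(0),3),np.round(s.max(0),3))
    for d in r.outline_of(p,'camera')[:1]: print(d['conf'],d['bbox'])
    m=(abs(C[...,0]-.70)<.17)&(abs(C[...,1]-.27)<.17)&(h>.003)&(h<.02)&(im.max(-1)<90)
    print('base',cv2.minAreaRect(C[m][:,:2].astype(np.float32)*1000))
```

```text
scene fixture ((583.0785522460938, -178.45880126953125), (98.06680297851562, 208.8645782470703), 87.26061248779297)
cam pts 876
0.0 2699 [0.719 0.268 0.01 ] [0.53  0.101 0.004] [0.868 0.44  0.028]
0.03 26 [0.741 0.274 0.048] [0.732 0.267 0.037] [0.745 0.284 0.06 ]
0.06 30 [0.741 0.274 0.077] [0.733 0.268 0.064] [0.745 0.283 0.089]
0.09 29 [0.741 0.274 0.107] [0.735 0.267 0.095] [0.745 0.284 0.118]
0.12 30 [0.741 0.274 0.136] [0.731 0.267 0.124] [0.744 0.284 0.149]
0.15 33 [0.741 0.274 0.167] [0.732 0.267 0.155] [0.744 0.285 0.18 ]
0.18 33 [0.741 0.274 0.197] [0.735 0.267 0.184] [0.745 0.284 0.209]
0.21 37 [0.741 0.274 0.227] [0.733 0.267 0.215] [0.745 0.284 0.24 ]
0.24 26 [0.725 0.257 0.255] [0.672 0.222 0.245] [0.745 0.284 0.27 ]
0.27 403 [0.711 0.257 0.29 ] [0.655 0.22  0.274] [0.759 0.313 0.3  ]
0.3 186 [0.727 0.267 0.309] [0.683 0.234 0.304] [0.758 0.298 0.329]
0.33 47 [0.737 0.276 0.341] [0.725 0.267 0.335] [0.745 0.285 0.345]
0.74 [0.6028, 0.518, 0.6673, 0.605]
base ((703.1534423828125, 267.10858154296875), (184.62692260742188, 350.7064208984375), 26.066814422607422)
top fixture ((580.9298706054688, -179.93670654296875), (94.56497192382812, 203.90809631347656), 87.04619598388672)
cam pts 449
0.0 2054 [0.704 0.269 0.009] [0.531 0.1   0.004] [0.87 0.44 0.03]
0.24 3 [0.698 0.26  0.268] [0.672 0.222 0.267] [0.718 0.281 0.27 ]
0.27 236 [0.69  0.254 0.291] [0.654 0.221 0.275] [0.748 0.312 0.3  ]
0.3 98 [0.717 0.266 0.309] [0.672 0.231 0.304] [0.756 0.299 0.329]
0.33 27 [0.735 0.277 0.34 ] [0.726 0.268 0.334] [0.743 0.284 0.346]
0.59 [0.333, 0.307, 0.3806, 0.3972]
base ((753.3674926757812, 283.44537353515625), (150.2202911376953, 107.92022705078125), 30.398696899414062)
```

play_rows(plan=[[1,0.05,0.05,0.02,0],[1,0.1,0.1,0.04,0],[1,0.14,0.15,0.06,0],[1,0.18,0.2,0.08,0],[1,0.22,0.25,0.1,0],[1,0.26,0.3,0.1,0],[1,0.3,0.35,0.1,0],[1,0.33,0.4,0.1,0],[1,0.35,0.45,0.1,0],[1,0.35,0.45,0.1,0]])

```text
clock: 2.6
tcp_pos: [0.5018, -0.2652, 0.3351]
orientation: [0.99, 1.333, -0.99]
contact_force: [1.6, -0.1, 0.2]
grip_width: 0.0856
```

```bash
cat >> h.py <<'E'
from scipy.spatial.transform import Rotation as Ro
def wrist():
    o=r.get_obs(); p=dict(r.grab_frame('wrist')); T=np.eye(4);T[:3,:3]=Ro.from_rotvec(o['orientation']).as_matrix();T[:3,3]=o['tcp_pos']
    M=T@np.array(p['tool_from_camera']); p['R']=M[:3,:3].T; p['t']=-M[:3,:3].T@M[:3,3]; return p,o
E
python3 - <<'E'
from h import *
p,o=wrist(); print(np.round(o['tcp_pos'],4),np.round(Ro.from_rotvec(o['orientation']).as_matrix(),3))
print(np.round(p['tool_from_camera'],3),p['vfov'])
cv2.imwrite('pics/w1.png',p['pixels'])
for l in ('fixture','knob','bracket','bush','heel'):
        for d in r.pinpoint(p,l)[:3]:
            u,v=d['position'][0]*640,d['position'][1]*400
            z=p['z_map'][min(399,int(v)),min(639,int(u))]
            print(l,round(d['conf'],2),round(u),round(v),np.round(world(p,u,v,z),3))
E
```

```text
[ 0.5018 -0.2652  0.3351] [[ 0.001  0.957  0.289]
 [-0.     0.289 -0.957]
 [-1.     0.001  0.001]]
[[ 0.    -0.328  0.945 -0.134]
 [ 0.    -0.945 -0.328  0.085]
 [ 1.     0.    -0.     0.   ]
 [ 0.     0.     0.     1.   ]] 70.68976351275079
fixture 0.68 292 56 [ 0.628 -0.193  0.083]
knob 0.68 268 116 [ 0.549 -0.181  0.077]
bracket 0.78 196 98 [ 0.539 -0.064  0.023]
bracket 0.75 289 55 [ 0.629 -0.187  0.068]
bracket 0.69 194 17 [ 0.641 -0.044  0.022]
bush 0.82 286 44 [ 0.638 -0.183  0.086]
bush 0.68 186 6 [ 0.646 -0.049  0.058]
bush 0.66 396 65 [ 0.657 -0.32   0.074]
heel 0.89 282 90 [ 0.587 -0.184  0.027]
heel 0.65 169 103 [ 0.518 -0.018  0.008]
heel 0.61 361 93 [ 0.618 -0.299  0.001]
```

View pics/w1.png

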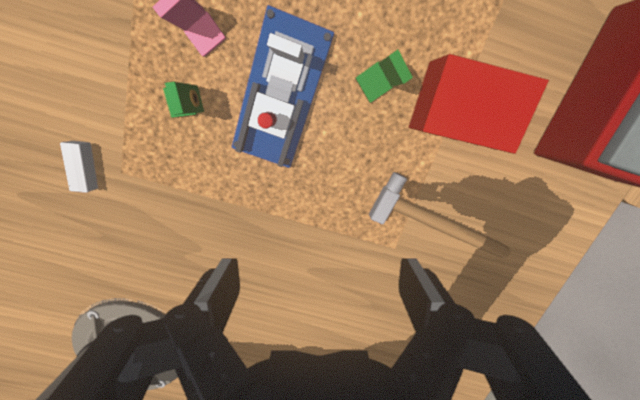

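```bash
cat > fx.py <<'E'
from h import *
p,o=wrist(); C=cloud(p); hsv=cv2.cvtColor(p['pixels'],cv2.COLOR_BGR2HSV)
m=(hsv[...,0]>100)&(hsv[...,0]<128)&(hsv[...,1]>120)&(abs(C[...,1]+.18)<.12)&(abs(C[...,0]-.6)<.16)&(C[...,2]<.02)
v,u=np.nonzero(m); W=np.array([ray_at(p,a,b,.012) for a,b in zip(u,v)])
rc=cv2.minAreaRect(W[:,:2].astype(np.float32)*1000); print('plate',rc)
m=((hsv[...,0]<8)|(hsv[...,0]>172))&(hsv[...,1]>150)&(abs(C[...,1]+.18)<.05)&(abs(C[...,0]-.53)<.08)&(C[...,2]>.07)
s=C[m]; print('knob top',len(s),s.mean(0).round(4),s.min(0).round(3),s.max(0).round(3))
m=(hsv[...,1]<60)&(abs(C[...,1]+.18)<.04)&(abs(C[...,0]-.63)<.04)&(C[...,2]>.078)&(C[...,2]<.095)
s=C[m]; print('br top',len(s),s.mean(0).round(4),s.min(0).round(3),s.max(0).round(3),cv2.minAreaRect(s[:,:2].astype(np.float32)*1000))
E
python3 fx.py
```

```text
plate ((581.0414428710938, -178.61264038085938), (95.73492431640625, 204.87652587890625), 87.1440658569336)
knob top 159 [ 0.543  -0.1772  0.0764] [ 0.534 -0.186  0.074] [ 0.552 -0.168  0.079]
br top 472 [ 0.6353 -0.1806  0.0862] [ 0.628 -0.2    0.078] [ 0.644 -0.16   0.09 ] ((635.6340942382812, -180.3914794921875), (39.854164123535156, 14.24580192565918), 87.1472396850586)
```

play_rows(plan=[[0.3,0.01,0.03,-0.03,-0.1],[0.3,0.03,0.06,-0.06,-0.2],[0.3,0.04,0.088,-0.1,-0.343],[0.3,0.041,0.088,-0.14,-0.343],[0.3,0.041,0.088,-0.18,-0.343],[0.3,0.041,0.088,-0.18,-0.343],[0.3,0.041,0.088,-0.18,-0.343]])

```text
clock: 3.65
tcp_pos: [0.5416, -0.1803, 0.155]
orientation: [1.246, 1.185, -1.248]
contact_force: [-0.5, 0.0, 0.3]
grip_width: 0.0555
```

```bash
cat > st.py <<'E'
from h import *
o=r.get_obs(); M=Ro.from_rotvec(o['orientation']).as_matrix(); print(o['clock'],'tcp',o['tcp_pos'].round(4),'yaw',np.degrees(np.arctan2(M[1,1],M[0,1])).round(2),'toolx',M[:,0].round(3),'F',o['contact_force'].round(2),'M',o['moment'].round(2),'w',o['grip_width'].round(4))
E
python3 st.py
```

```text
Traceback (most recent call last):
  File "st.py", line 2, in <module>
    o=r.get_obs(); M=Ro.from_rotvec(o['orientation']).as_matrix(); print(o['clock'],'tcp',o['tcp_pos'].round(4),'yaw',np.degrees(np.arctan2(M[1,1],M[0,1])).round(2),'toolx',M[:,0].round(3),'F',o['contact_force'].round(2),'M',o['moment'].round(2),'w',o['grip_width'].round(4))
                                                                                                                                                                                                                                                          ^^^^^^^^^^^^^^^^^^^^^
AttributeError: 'float' object has no attribute 'round'
```

play_rows(plan=[[0.3,0.001,0.003,-0.04,0],[0.3,0.001,0.003,-0.08,0],[0.3,0.001,0.003,-0.105,0],[0.3,0.001,0.003,-0.105,0],[-1,0.001,0.003,-0.105,0],[-1,0.001,0.003,-0.105,0],[-1,0.001,0.003,-0.105,0],[-1,0.001,0.003,-0.105,0]], force=60)

```text
clock: 4.45
tcp_pos: [0.5449, -0.1771, 0.0525]
orientation: [1.247, 1.18, -1.243]
contact_force: [-0.9, -1.2, 7.0]
grip_width: 0.0211
```

```bash
sed -i "s/o\['grip_width'\].round(4)/round(float(o['grip_width']),4)/" st.py; python3 st.py
```

```text
4.45 tcp [ 0.5449 -0.1771  0.0525] yaw -2.86 toolx [ 0.005 -0.002 -1.   ] F [-0.88 -1.24  6.95] M [-0.15  0.25 -0.  ] w 0.0211
```

play_rows(plan=[[-1,-0.01,0.0005,0.002,0],[-1,-0.02,0.001,0.002,0],[-1,-0.03,0.0015,0.002,0],[-1,-0.038,0.002,0.002,0],[-1,-0.042,0.002,0.002,0],[-1,-0.046,0.0023,0.002,0],[-1,-0.049,0.0024,0.002,0]])

```text
clock: 5.15
tcp_pos: [0.4983, -0.1747, 0.0528]
orientation: [1.249, 1.177, -1.239]
contact_force: [19.2, -7.4, -25.3]
grip_width: 0.0205
```

```bash
python3 st.py
```

```text
5.15 tcp [ 0.4983 -0.1747  0.0528] yaw -2.83 toolx [ 0.01  -0.002 -1.   ] F [ 19.24  -7.36 -25.27] M [-1.26 -3.77  0.03] w 0.0205
```

play_rows(plan=[[-1,-0.001,0,-0.0015,0],[-1,-0.002,0,-0.0015,0],[-1,-0.003,0,-0.0015,0],[-1,-0.003,0,-0.0015,0]])

```text
clock: 5.55
tcp_pos: [0.4983, -0.1748, 0.0526]
orientation: [1.25, 1.173, -1.235]
contact_force: [15.5, -4.1, -9.7]
grip_width: 0.0205
```

```bash
python3 st.py
```

```text
5.55 tcp [ 0.4983 -0.1748  0.0526] yaw -2.8 toolx [ 0.015 -0.002 -1.   ] F [15.51 -4.11 -9.74] M [-0.97 -3.03  0.01] w 0.0205
```

play_rows(plan=[[-1,0.003,0,0,0],[0.2,0.004,0,0,0],[0.3,0.004,0,0,0],[0.3,0.004,0,0,0],[0.3,0.004,0,0.03,0],[0.3,0.004,0,0.07,0],[0.6,0.03,0,0.12,0],[0.6,0.06,-0.002,0.16,0],[0.6,0.06,-0.002,0.16,0]])

```text
clock: 6.45
tcp_pos: [0.5563, -0.1755, 0.216]
orientation: [1.249, 1.177, -1.237]
contact_force: [0.4, -0.3, 0.5]
grip_width: 0.0685
```

```bash
python3 st.py; sed -i 's/abs(C\[...,0\]-.53)/abs(C[...,0]-.51)/' fx.py
cat >> fx.py <<'E'
cv2.imwrite('pics/w2.png',p['pixels'])
E
python3 fx.py
```

```text
6.45 tcp [ 0.5563 -0.1755  0.216 ] yaw -2.76 toolx [ 0.011 -0.002 -1.   ] F [ 0.45 -0.34  0.45] M [0.01 0.04 0.01] w 0.0685
plate ((582.0065307617188, -178.3960418701172), (95.83740234375, 203.719482421875), 87.09352111816406)
knob top 251 [ 0.4969 -0.174   0.0763] [ 0.485 -0.184  0.071] [ 0.506 -0.165  0.078]
br top 740 [ 0.6359 -0.1805  0.0865] [ 0.628 -0.2    0.084] [ 0.644 -0.161  0.089] ((635.85546875, -180.30697631835938), (39.57816696166992, 13.740620613098145), 87.27810668945312)
```

View pics/w2.png

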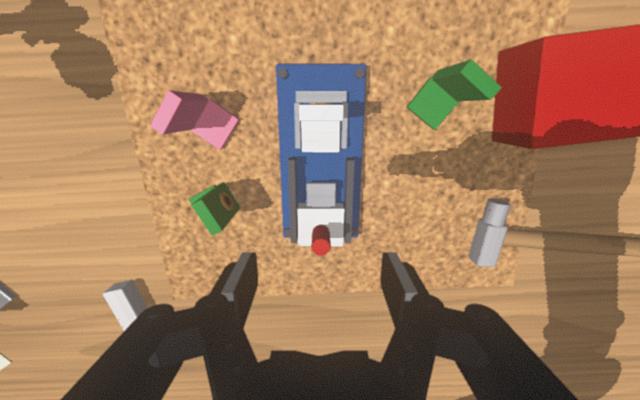

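Run:
```python
import cv2
a=cv2.imread('pics/w2.png'); cv2.imwrite('pics/w2z.png',cv2.resize(a[55:260,250:390],None,fx=2.9,fy=2.9,interpolation=2))
```

```text
(no output)
```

View pics/w2z.png

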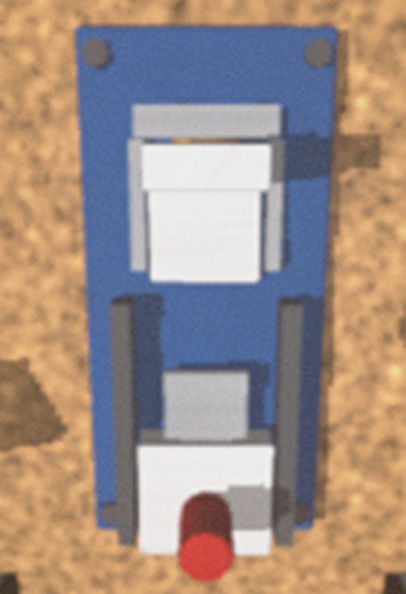

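play_rows(plan=[[0.6,0.04,-0.002,-0.02,0],[0.6,0.079,-0.005,-0.05,0],[0.6,0.079,-0.005,-0.1,0],[0.6,0.079,-0.005,-0.14,0],[0.6,0.079,-0.005,-0.154,0],[0.6,0.079,-0.005,-0.154,0]], force=30)

```text
clock: 7.1
tcp_pos: [0.6269, -0.18, 0.0531]
orientation: [1.243, 1.191, -1.25]
contact_force: [0.1, -0.0, -0.0]
grip_width: 0.0681
```

```bash
python3 st.py
```

```text
7.1 tcp [ 0.6269 -0.18    0.0531] yaw -2.81 toolx [-0.007  0.001 -1.   ] F [ 0.15 -0.03 -0.03] M [-0.05 -0.03 -0.03] w 0.0681
```

play_rows(plan=[[0.6,0.008,-0.0005,0.007,0],[0.6,0.008,-0.0005,0.007,0],[0.6,0.008,-0.0005,0.007,0]])

```text
clock: 7.4
tcp_pos: [0.6399, -0.1814, 0.0659]
orientation: [1.247, 1.181, -1.242]
contact_force: [0.2, 0.0, 0.5]
grip_width: 0.0684
```

```bash
python3 st.py
```

```text
7.4 tcp [ 0.6399 -0.1814  0.0659] yaw -2.83 toolx [ 0.005 -0.001 -1.   ] F [0.25 0.04 0.46] M [-0.    0.01 -0.05] w 0.0684
```

play_rows(plan=[[0.6,-0.004,0.0005,-0.004,0],[0.6,-0.004,0.0005,-0.004,0],[0.6,-0.004,0.0005,-0.004,0],[0.6,-0.004,0.0005,-0.004,0]])

```text
clock: 7.8
tcp_pos: [0.6338, -0.1806, 0.0591]
orientation: [1.245, 1.186, -1.245]
contact_force: [0.2, -0.3, -0.4]
grip_width: 0.0679
```

```bash
python3 st.py
```

```text
7.8 tcp [ 0.6338 -0.1806  0.0591] yaw -2.82 toolx [-0. -0. -1.] F [ 0.17 -0.31 -0.4 ] M [-0.   -0.03 -0.05] w 0.0679
```

Good enough (2 mm off in x, fine). Close.

play_rows(plan=[[0.2,0.001,0,0.001,0],[-1,0.001,0,0.001,0],[-1,0.001,0,0.001,0],[-1,0.001,0,0.001,0],[-1,0.001,0,0.001,0],[-1,0.001,0,0.001,0]], force=40)

```text
clock: 8.4
tcp_pos: [0.6354, -0.1807, 0.0604]
orientation: [1.246, 1.185, -1.245]
contact_force: [-0.3, -0.1, 2.4]
grip_width: 0.0394
```

```bash
python3 st.py
```

```text
8.4 tcp [ 0.6354 -0.1807  0.0604] yaw -2.82 toolx [ 0.001 -0.    -1.   ] F [-0.3  -0.14  2.41] M [ 0.03 -0.1   0.04] w 0.0394
```

play_rows(plan=[[-1,0,0,0.01,0],[-1,0,0,0.025,0],[-1,0,0,0.04,0],[-1,0,0,0.05,0],[-1,0,0,0.05,0],[-1,0,0,0.05,0]])

```text
clock: 9.0
tcp_pos: [0.635, -0.1806, 0.1105]
orientation: [1.245, 1.185, -1.245]
contact_force: [-0.5, -1.1, -2.0]
grip_width: 0.0393
```

```bash
python3 st.py
python3 - <<'E'
from h import *
p,o=wrist(); cv2.imwrite('pics/w3.png',p['pixels'])
s=r.grab_frame('scene'); cv2.imwrite('pics/s3.png',cv2.resize(s['pixels'][190:290,190:330],None,fx=5,fy=5,interpolation=2))
E
```

```text
9.0 tcp [ 0.635  -0.1806  0.1105] yaw -2.82 toolx [ 0. -0. -1.] F [-0.47 -1.12 -1.96] M [-0.01  0.02  0.  ] w 0.0393
```

View pics/w3.png

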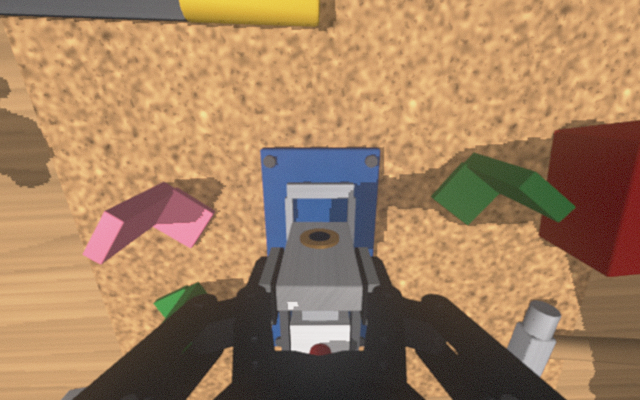

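View pics/s3.png

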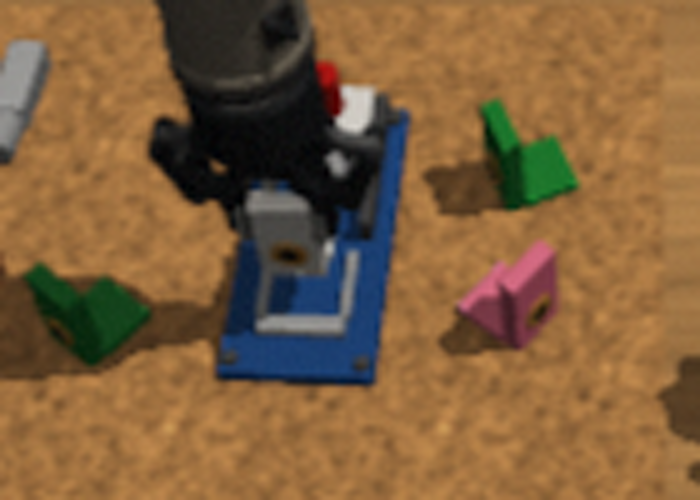

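play_rows(plan=[[-1,-0.02,0.001,0,0],[-1,-0.045,0.002,0,0],[-1,-0.065,0.003,0,0],[-1,-0.075,0.004,0,0],[-1,-0.08,0.004,0,0],[-1,-0.085,0.004,0,0],[-1,-0.09,0.0045,0,0],[-1,-0.095,0.005,0,0],[-1,-0.1,0.005,0,0],[-1,-0.1,0.005,0,0]], force=25)

```text
clock: 10.1
tcp_pos: [0.5412, -0.176, 0.113]
orientation: [1.25, 1.175, -1.236]
contact_force: [8.2, -1.2, 0.9]
grip_width: 0.0396
```

```bash
python3 st.py
cat > tilt.py <<'E'
from h import *
import sys
p,o=wrist(); cv2.imwrite(f'pics/{sys.argv[1]}.png',p['pixels'])
M=Ro.from_rotvec(o['orientation']).as_matrix(); C=cloud(p)
T=(C-o['tcp_pos'])@M   # tool coords
hsv=cv2.cvtColor(p['pixels'],cv2.COLOR_BGR2HSV)
m=(abs(T[...,2])<.012)&(T[...,0]>-.03)&(T[...,0]<.09)&(T[...,1]>-.05)&(T[...,1]<.06)&(p['z_map']>0)
P=T[m]; 
# robust: split in two planes via RANSAC on (x,y)
best=None; rng=np.random.default_rng(0); Q=P[:,:2]; rem=Q; 
for k in range(2):
    bi=None
    for _ in range(600):
        a,b=rem[rng.choice(len(rem),2,False)]; d=b-a; L=np.hypot(*d)
        if L<.005: continue
        n=np.array([-d[1],d[0]])/L; i=abs((rem-a)@n)<.0012
        if bi is None or i.sum()>bi.sum(): bi=i
    S=rem[bi]; c=S.mean(0); d=np.linalg.svd(S-c)[2][0] if len(S)<5000 else np.linalg.eigh(np.cov(S.T))[1][:,1]
    print('plane',len(S),'c',c.round(4),'dir(x down,y fwd)',d.round(3),'ang from down deg',np.degrees(np.arctan2(d[1],d[0])).round(1), 'ext',S.min(0).round(4),S.max(0).round(4)); rem=rem[~bi]
for d in r.pinpoint(p,'bush')[:2]:
    u,v=d['position'][0]*640,d['position'][1]*400; z=p['z_map'][int(v),int(u)]
    w=world(p,u,v,z); print('bush',round(d['conf'],2),round(u),round(v),w.round(4),'tool',(M.T@(w-o['tcp_pos'])).round(4))
E
python3 tilt.py w4
```

```text
10.1 tcp [ 0.5412 -0.176   0.113 ] yaw -2.77 toolx [ 0.013 -0.002 -1.   ] F [ 8.19 -1.16  0.95] M [-0.2  -2.14 -0.03] w 0.0396
plane 2980 c [-0.0052  0.0104] dir(x down,y fwd) [-0.984 -0.18 ] ang from down deg -169.6 ext [-0.0287  0.005 ] [0.0308 0.0172]
plane 972 c [-0.0263 -0.0001] dir(x down,y fwd) [ 0.128 -0.992] ang from down deg -82.6 ext [-0.0281 -0.0068] [-0.0245  0.0083]
bush 0.97 535 35 [ 0.6598 -0.312   0.0556] tool [0.0592 0.1243 0.13  ]
bush 0.89 315 229 [ 0.5568 -0.1741  0.0958] tool [ 0.0174  0.0153 -0.0027]
```

View pics/w4.png

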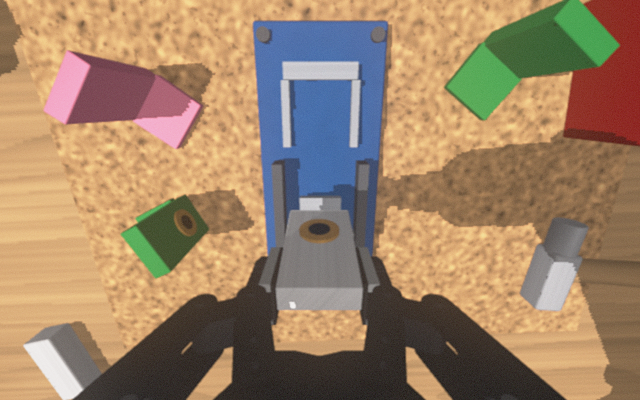

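play_rows(plan=[[-1,-0.004,0,0,0],[-1,-0.008,0.0005,0,0],[-1,-0.012,0.0005,0,0],[-1,-0.015,0.001,0,0],[-1,-0.015,0.001,0,0],[-1,-0.015,0.001,0,0]])

```text
clock: 10.8
tcp_pos: [0.5254, -0.1748, 0.1123]
orientation: [1.249, 1.177, -1.237]
contact_force: [6.1, -0.2, 1.2]
grip_width: 0.0396
```

```bash
python3 st.py; python3 tilt.py w5
```

```text
10.8 tcp [ 0.5254 -0.1748  0.1123] yaw -2.77 toolx [ 0.011 -0.001 -1.   ] F [ 6.1  -0.22  1.22] M [-0.11 -1.79 -0.03] w 0.0396
plane 3729 c [-0.0051  0.0149] dir(x down,y fwd) [-0.936 -0.352] ang from down deg -159.4 ext [-0.0299  0.0049] [0.0406 0.0316]
plane 838 c [0.0027 0.0186] dir(x down,y fwd) [-0.903 -0.429] ang from down deg -154.6 ext [-0.0294  0.0024] [0.0249 0.028 ]
bush 0.93 317 216 [ 0.55   -0.1749  0.097 ] tool [ 0.0156  0.0245 -0.0011]
bush 0.74 185 205 [ 0.538  -0.0644  0.027 ] tool [ 0.0853  0.0064 -0.111 ]
```

play_rows(plan=[[-1,-0.002,0,0,0],[-1,-0.0035,0,0,0],[-1,-0.0035,0,0,0],[-1,-0.0035,0,0,0]])

```text
clock: 11.3
tcp_pos: [0.5219, -0.1747, 0.1123]
orientation: [1.249, 1.178, -1.237]
contact_force: [7.1, 0.0, 1.9]
grip_width: 0.0393
```

play_rows(plan=[[-1,0,0,0,0],[-1,0,0,0,0],[-1,0.01,0,0.005,0],[-1,0.03,0,0.02,0],[-1,0.05,0,0.05,0],[-1,0.05,0,0.08,0],[-1,0.05,0,0.12,0],[-1,0.05,0,0.15,0],[-1,0.05,0,0.15,0],[-1,0.05,0,0.15,0]], force=110)

```text
clock: 12.3
tcp_pos: [0.5667, -0.1745, 0.2603]
orientation: [1.245, 1.185, -1.245]
contact_force: [0.6, -0.3, -1.8]
grip_width: 0.0386
```

```bash
python3 st.py; python3 tilt.py w6
```

```text
12.3 tcp [ 0.5667 -0.1745  0.2603] yaw -2.81 toolx [ 0. -0. -1.] F [ 0.61 -0.34 -1.77] M [0.04 0.06 0.04] w 0.0386
plane 3825 c [-0.0055  0.0155] dir(x down,y fwd) [-0.922 -0.387] ang from down deg -157.2 ext [-0.03    0.0045] [0.0395 0.034 ]
plane 909 c [0.0044 0.0207] dir(x down,y fwd) [-0.885 -0.466] ang from down deg -152.2 ext [-0.0287  0.0022] [0.0244 0.0302]
bush 0.78 201 108 [ 0.6538 -0.0517  0.0761] tool [ 0.1842  0.0809 -0.1269]
bush 0.58 319 216 [ 0.5923 -0.1753  0.2479] tool [ 0.0124  0.0256 -0.0004]
```

View pics/w6.png

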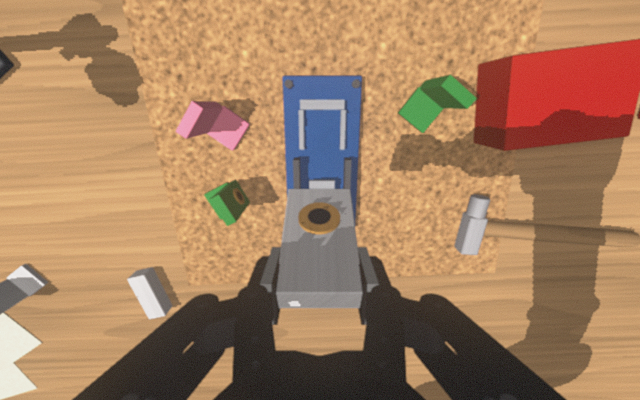

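```bash
cat > face.py <<'E'
from h import *
p,o=wrist(); M=Ro.from_rotvec(o['orientation']).as_matrix(); C=cloud(p); T=(C-o['tcp_pos'])@M
for nm,(v0,v1,u0,u1) in dict(all=(196,286,295,345),upper=(240,286,290,350),bush=(206,226,302,336),top=(294,300,290,350)).items():
    Q=T[v0:v1,u0:u1].reshape(-1,3); Q=Q[abs(Q[:,0])<.06]
    c=Q.mean(0); w,V=np.linalg.eigh(np.cov(Q.T)); n=V[:,0]; n*=np.sign(n[1])
    print(nm,len(Q),'c',c.round(4),'n',n.round(3),'rms',np.sqrt(w[0]).round(5),'tilt',np.degrees(np.arctan2(-n[0],n[1])).round(1))
im=p['pixels']; hsv=cv2.cvtColor(im,cv2.COLOR_BGR2HSV)
m=np.zeros((400,640),bool); m[200:235,295:345]=1
m&=(hsv[...,1]>90)|(hsv[...,2]<60)
(v,u)=np.nonzero(m); e=cv2.minEnclosingCircle(np.stack([u,v],1).astype(np.float32)); print(e, u.min(),u.max(),v.min(),v.max())
print(T[(v.min()+v.max())//2,(u.min()+u.max())//2])
E
python3 face.py
```

```text
all 4477 c [0.0001 0.0181 0.0001] n [-0.399  0.917  0.004] rms 0.00092 tilt 23.5
upper 2748 c [-0.0135  0.0121  0.0001] n [-0.376  0.927  0.001] rms 0.00052 tilt 22.1
bush 677 c [ 0.014   0.0256 -0.0004] n [-0.361  0.933  0.004] rms 0.0005 tilt 21.1
top 356 c [-0.0275  0.0027  0.0001] n [0.896 0.443 0.001] rms 0.00029 tilt -63.7
((318.79998779296875, 218.0), 20.42164421081543) 299 339 203 234
[ 0.01111035  0.02514182 -0.00015579]
```

```bash
cat > cam.py <<'E'
from h import *
P=[];G=[]
for n in ('scene','top'):
    p=r.grab_frame(n); C=cloud(p); g=p['pixels'].astype(int).mean(-1)
    m=(C[...,2]>.19)&(abs(C[...,0]-.70)<.08)&(abs(C[...,1]-.265)<.08)
    P.append(C[m]);G.append(g[m])
    v,u=np.nonzero(m); print(n,u.min(),u.max(),v.min(),v.max())
    im=p['pixels'][v.min()-15:v.max()+15,u.min()-15:u.max()+15]; cv2.imwrite(f'pics/cam_{n}.png',cv2.resize(im,None,fx=6,fy=6,interpolation=2))
np.savez('cam.npz',P=np.concatenate(P),G=np.concatenate(G))
P=np.concatenate(P);G=np.concatenate(G)
# white top plane of head
W=P[G>140]; print('white',len(W),W.mean(0).round(4),W.min(0).round(3),W.max(0).round(3))
rng=np.random.default_rng(0);b=None
for _ in range(1000):
    s=W[rng.choice(len(W),3,False)];n=np.cross(s[1]-s[0],s[2]-s[0]);L=np.linalg.norm(n)
    if L<1e-5: continue
    n/=L;i=abs((W-s[0])@n)<.002
    if b is None or i.sum()>b.sum(): b=i
S=W[b];c=S.mean(0);n=np.linalg.eigh(np.cov(S.T))[1][:,0];n*=np.sign(n[2]);print('plane',len(S),c.round(4),n.round(3),'tilt',np.degrees(np.arccos(n[2])).round(1),'yaw of lean',np.degrees(np.arctan2(-n[1],-n[0])).round(1))
e=np.array([1,0,0])-n*n[0]; e/=np.linalg.norm(e); f2=np.cross(n,e); q=np.stack([(S-c)@e,(S-c)@f2],1)
print(cv2.minAreaRect((q*1000).astype(np.float32)))
E
python3 cam.py
```

```text
scene 387 425 207 253
top 214 243 124 158
white 441 [0.6941 0.253  0.301 ] [0.662 0.223 0.272] [0.745 0.284 0.344]
plane 189 [0.6862 0.248  0.3011] [-0.331 -0.192  0.924] tilt 22.5 yaw of lean 30.1
((-1.5901775360107422, -0.6271286010742188), (38.12728500366211, 42.535945892333984), 30.56104278564453)
```

View pics/cam_scene.png

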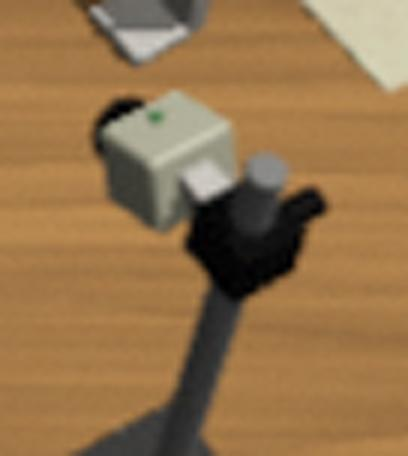

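View pics/cam_top.png

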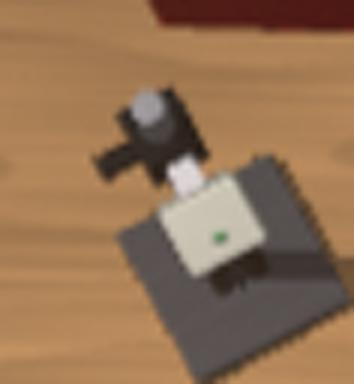

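```bash
cat > cam2.py <<'E'
from h import *
d=np.load('cam.npz');P=d['P'];G=d['G']
y=np.radians(30);t=np.radians(24)
X=np.array([np.cos(y)*np.cos(t),np.sin(y)*np.cos(t),np.sin(t)]);Y=np.array([-np.sin(y),np.cos(y),0]);Z=np.cross(X,Y)
c=np.array([.6856,.2475,.3007]);Q=(P-c)@np.stack([X,Y,Z],1)*1000
for lo in range(-60,80,6):
    i=(Q[:,0]>=lo)&(Q[:,0]<lo+6)
    if i.sum(): s=Q[i]; print(lo,i.sum(),'y',s[:,1].min().round(),s[:,1].max().round(),'z',s[:,2].min().round(),s[:,2].max().round(),'g',G[i].min().round(),G[i].max().round())
k=(G<60)&(Q[:,0]<-10);print('dark front',k.sum(),Q[k].mean(0).round(1),Q[k].min(0).round(1),Q[k].max(0).round(1))
col=P[P[:,2]>.325];print('col',col.mean(0),((col-c)@np.stack([X,Y,Z],1)*1000).mean(0))
E
python3 cam2.py
```

```text
-42 15 y -15.0 15.0 z -22.0 -3.0 g 48.0 109.0
-36 30 y -17.0 13.0 z -17.0 -0.0 g 10.0 73.0
-30 23 y -16.0 14.0 z -17.0 -3.0 g 7.0 55.0
-24 32 y -23.0 21.0 z -32.0 4.0 g 24.0 162.0
-18 70 y -25.0 22.0 z -34.0 4.0 g 45.0 191.0
-12 57 y -24.0 22.0 z -35.0 5.0 g 55.0 190.0
-6 68 y -25.0 22.0 z -36.0 9.0 g 54.0 192.0
0 63 y -24.0 23.0 z -32.0 9.0 g 55.0 194.0
6 75 y -25.0 23.0 z -125.0 3.0 g 41.0 195.0
12 175 y -24.0 22.0 z -126.0 8.0 g 41.0 199.0
18 81 y -21.0 17.0 z -118.0 2.0 g 40.0 214.0
24 51 y -16.0 14.0 z -107.0 -13.0 g 39.0 215.0
30 45 y -18.0 16.0 z -95.0 -12.0 g 3.0 214.0
36 50 y -18.0 36.0 z -79.0 -3.0 g 1.0 172.0
42 67 y -19.0 39.0 z -48.0 -10.0 g 0.0 109.0
48 81 y -18.0 40.0 z -55.0 -6.0 g 0.0 110.0
54 78 y -18.0 35.0 z -55.0 10.0 g 0.0 89.0
60 99 y -17.0 17.0 z -50.0 19.0 g 2.0 144.0
66 103 y -18.0 16.0 z -38.0 18.0 g 2.0 158.0
72 25 y -8.0 7.0 z -25.0 14.0 g 13.0 157.0
dark front 66 [-27.9  -4.8  -8. ] [-37.8 -23.3 -23.5] [-12.   14.3   4.5]
col [0.73657362 0.27564574 0.33777128] [68.26241138 -1.11188423 10.18718185]
```

```bash
cat >> h.py <<'E'
_y=np.radians(30);_t=np.radians(24)
CX=np.array([np.cos(_y)*np.cos(_t),np.sin(_y)*np.cos(_t),np.sin(_t)]);CY=np.array([-np.sin(_y),np.cos(_y),0]);CZ=np.cross(CX,CY)
CO=np.array([.6856,.2475,.3007])-.0375*CX-.001*CY-.0177*CZ; FO=CO-.12*CX
E
python3 - <<'E'
from h import *
print(CO.round(4),FO.round(4))
fw=np.array([np.cos(_y:=np.radians(30)),np.sin(_y),0])
tcp=FO-.025*fw+np.array([0,0,.013]); o=r.get_obs(); print('tcp target',tcp.round(4),'shift',(tcp-o['tcp_pos']).round(4),'turn',np.radians(30+2.8))
p=r.grab_frame('top'); C=cloud(p)
for x in np.arange(.35,.7,.05): print(round(x,2),[round(float(np.nanmax(C[(abs(C[...,0]-x)<.025)&(abs(C[...,1]-yy)<.025)][:,2],initial=0)),2) for yy in np.arange(-.1,.35,.05)])
E
```

```text
[0.6627 0.2331 0.2693] [0.5677 0.1783 0.2205]
tcp target [0.5461 0.1658 0.2335] shift [-0.0196  0.3402 -0.0251] turn 0.57246799465414
0.35 [0.75, 0.02, 0.01, 0.01, 0.04, 0.01, 0.01, 0.01, 0.08]
0.4 [0.72, 0.01, 0.01, 0.01, 0.03, 0.02, 0.01, 0.01, 0.08]
0.45 [0.68, 0.01, 0.01, 0.01, 0.01, 0.01, 0.01, 0.01, 0.01]
0.5 [0.65, 0.08, 0.01, 0.01, 0.01, 0.01, 0.01, 0.01, 0.01]
0.55 [0.61, 0.09, 0.02, 0.02, 0.01, 0.01, 0.01, 0.02, 0.01]
0.6 [0.36, 0.08, 0.05, 0.01, 0.01, 0.01, 0.01, 0.01, 0.02]
0.65 [0.01, 0.08, 0.08, 0.01, 0.01, 0.01, 0.28, 0.31, 0.03]
```

play_rows(plan=[[-1,-0.01,0.03,0,0.06],[-1,-0.025,0.07,0,0.13],[-1,-0.04,0.11,0,0.2],[-1,-0.05,0.15,0,0.28],[-1,-0.063,0.19,0,0.36],[-1,-0.063,0.23,0,0.44],[-1,-0.063,0.27,0,0.5],[-1,-0.063,0.3,0,0.55],[-1,-0.063,0.315,0,0.572],[-1,-0.063,0.315,0,0.572]])

```text
clock: 13.6
tcp_pos: [0.5031, 0.1425, 0.2598]
orientation: [0.814, 1.414, -0.813]
contact_force: [-0.2, 0.4, -1.5]
grip_width: 0.0389
```

```bash
python3 st.py; python3 face.py
python3 - <<'E'
from h import *
p,o=wrist(); cv2.imwrite('pics/w7.png',p['pixels'])
for q in (CO,FO):
    c=p['R']@q+p['t']; print((f(p)*c[:2]/c[2]+[p['cx'],p['cy']]).round(1))
E
```

```text
13.6 tcp [0.5031 0.1425 0.2598] yaw 30.16 toolx [-0.001  0.001 -1.   ] F [-0.21  0.44 -1.48] M [0.01 0.05 0.07] w 0.0389
all 4478 c [0.0001 0.0182 0.0004] n [-0.399  0.917  0.005] rms 0.00091 tilt 23.5
upper 2747 c [-0.0135  0.0121  0.0004] n [-0.378  0.926 -0.001] rms 0.00051 tilt 22.2
bush 676 c [ 0.014   0.0256 -0.0001] n [-0.365  0.931 -0.   ] rms 0.0005 tilt 21.4
top 360 c [-0.0276  0.0028  0.0004] n [0.893 0.449 0.001] rms 0.0003 tilt -63.3
((318.8999938964844, 217.5), 20.402544021606445) 299 339 202 233
[0.01289634 0.02506722 0.00015453]
[ 315.7 -244. ]
[317.4 122.4]
```

View pics/w7.png

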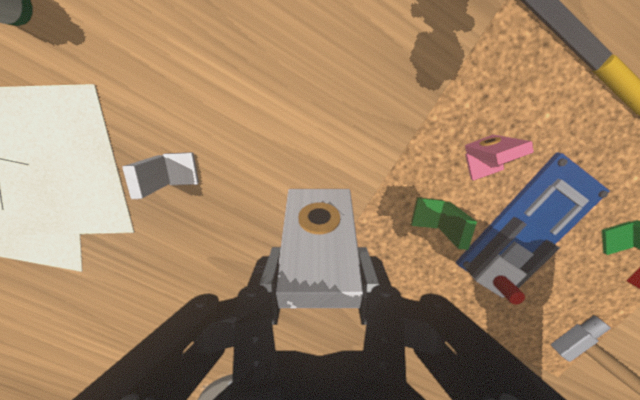

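play_rows(plan=[[-1,0,0,-0.01,0],[-1,0.01,0.005,-0.02,0],[-1,0.022,0.012,-0.026,0],[-1,0.032,0.018,-0.026,0],[-1,0.04,0.022,-0.026,0],[-1,0.043,0.0235,-0.026,0],[-1,0.043,0.0235,-0.026,0],[-1,0.043,0.0235,-0.026,0],[-1,0.043,0.0235,-0.026,0]])

```text
clock: 14.6
tcp_pos: [0.5462, 0.1637, 0.2343]
orientation: [0.816, 1.412, -0.816]
contact_force: [0.3, -0.1, -2.0]
grip_width: 0.0385
```

```bash
python3 st.py; python3 cam.py; python3 cam2.py|tail -2
python3 - <<'E'
from h import *
p,o=wrist(); cv2.imwrite('pics/w8.png',p['pixels'])
M=Ro.from_rotvec(o['orientation']).as_matrix(); b=o['tcp_pos']+M@np.array([.0125,.0253,0]); print('bush',b.round(4),'err',(b-FO).round(4),'in cam',np.round(np.stack([CX,CY,CZ])@(b-FO),4))
for d in r.pinpoint(p,'bush')[:2]: print('wrist bush',d['conf'],np.array(d['position'])*[640,400])
for nme in ('scene','top'):
    p=r.grab_frame(nme); cv2.imwrite(f'pics/{nme}8.png',p['pixels'])
    for q in (FO,b):
        c=p['R']@q+p['t']; print(nme,(f(p)*c[:2]/c[2]+[p['cx'],p['cy']]).round(1))
    for d in r.pinpoint(p,'bush')[:4]: print(nme,round(d['conf'],2),np.round(np.array(d['position'])*[640,400]))
a=cv2.imread('pics/scene8.png');cv2.imwrite('pics/s8.png',cv2.resize(a[170:320,330:470],None,fx=4,fy=4,interpolation=2))
E
```

```text
14.6 tcp [0.5462 0.1637 0.2343] yaw 29.95 toolx [ 0. -0. -1.] F [ 0.31 -0.11 -2.01] M [ 0.01  0.03 -0.02] w 0.0385
scene 387 425 207 253
top 214 243 124 158
white 442 [0.6942 0.2532 0.301 ] [0.662 0.222 0.28 ] [0.744 0.284 0.346]
plane 181 [0.6856 0.2482 0.3014] [-0.348 -0.182  0.92 ] tilt 23.1 yaw of lean 27.7
((0.3352036476135254, -0.5377769470214844), (37.85542678833008, 43.35866165161133), 30.752595901489258)
dark front 69 [-26.9  -5.8  -8.5] [-37.2 -24.7 -27.9] [-10.1  14.3   3.6]
col [0.7369108  0.27573089 0.33729864] [68.37583576 -1.20673567  9.61932011]
bush [0.5682 0.1763 0.2218] err [ 0.0005 -0.002   0.0013] in cam [-0.     -0.0019  0.0015]
wrist bush 0.88 [318.272 213.48 ]
wrist bush 0.74 [556.032 238.08 ]
scene [366.8 195.4]
scene [366.2 195.2]
scene 0.82 [367. 197.]
scene 0.75 [296. 250.]
scene 0.57 [288. 220.]
scene 0.53 [199. 258.]
top [256.8 188. ]
top [257.4 187.8]
top 0.79 [401. 175.]
top 0.76 [329. 205.]
top 0.7 [319. 175.]
```

View pics/s8.png

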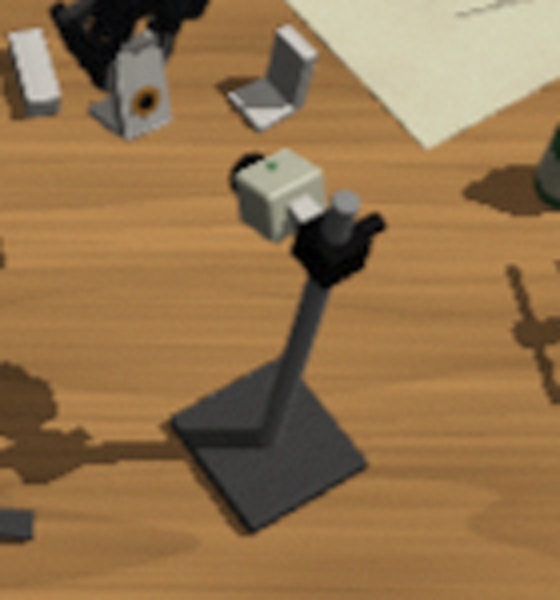

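View pics/w8.png

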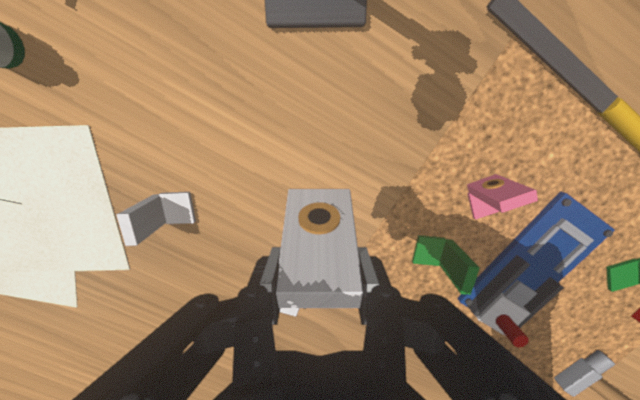

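play_rows(plan=[[-1,0,0.002,-0.001,0],[-1,0,0.002,-0.001,0],[-1,0,0.002,-0.001,0],[-1,0,0.002,-0.001,0],[-1,0,0.002,-0.001,0],[-1,0,0.002,-0.001,0]])

```text
clock: 15.6
tcp_pos: [0.5465, 0.1659, 0.2331]
orientation: [0.816, 1.412, -0.816]
contact_force: [-1.0, 0.1, -0.7]
grip_width: 0.0385
```

```bash
python3 st.py; python3 face.py
python3 - <<'E'
from h import *
for n in ('scene','top'):
    p=r.grab_frame(n); C=cloud(p); hsv=cv2.cvtColor(p['pixels'],cv2.COLOR_BGR2HSV)
    m=((hsv[...,0]<8)|(hsv[...,0]>172))&(hsv[...,1]>150)&(abs(C[...,1]+.18)<.05)&(abs(C[...,0]-.51)<.08)&(C[...,2]>.07)
    s=C[m]; print(n,'knob',len(s),s.mean(0).round(4))
p,o=wrist(); C=cloud(p); hsv=cv2.cvtColor(p['pixels'],cv2.COLOR_BGR2HSV)
m=((hsv[...,0]<8)|(hsv[...,0]>172))&(hsv[...,1]>150)&(abs(C[...,1]+.18)<.05)&(abs(C[...,0]-.51)<.08)&(C[...,2]>.073)
print('wrist knob',C[m].mean(0).round(4), np.abs(o['qvel']).max())
E
```

```text
15.6 tcp [0.5465 0.1659 0.2331] yaw 29.95 toolx [ 0. -0. -1.] F [-1.03  0.13 -0.71] M [-0.06  0.04 -0.01] w 0.0385
all 4479 c [0.0001 0.0182 0.0004] n [-0.398  0.917  0.006] rms 0.00093 tilt 23.5
upper 2749 c [-0.0135  0.0121  0.0004] n [-0.374  0.927  0.002] rms 0.00052 tilt 22.0
bush 675 c [ 0.014   0.0256 -0.0001] n [-0.361  0.932 -0.001] rms 0.0005 tilt 21.2
top 359 c [-0.0276  0.0028  0.0004] n [0.891 0.455 0.   ] rms 0.00029 tilt -63.0
((318.8999938964844, 217.5), 20.402544021606445) 299 339 203 233
[0.01193754 0.02485532 0.00015199]
scene knob 28 [ 0.4985 -0.1734  0.0765]
top knob 23 [ 0.4948 -0.1746  0.078 ]
wrist knob [ 0.4967 -0.1716  0.0758] 0.0008390771675907803
```

The last checks agree: the clamp is about 49 mm open, the bracket is still and the bush is at the focus. I'm handing in.

```bash
python3 -c "
from bench import r
print(r.hand_in())"; python3 st.py
```

```text
the job is handed in; nothing more can be done
None
the job is handed in; nothing more can be done
```

The bracket was handed in at the inspection camera, held still by the gripper alone with the clamp left open. The hand-in returned no verdict, so what follows rests on my own last measurements.

**What I did**
- **Clamp:** I pulled the knob back until a further 3 mm of commanded pull moved it no more.
- **Lift:** I gripped the bracket near the top across y and lifted it out of the fixture.
- **Tilt:** The moves only turn the tool about the vertical, so I pressed the heel of the bracket's foot against the opened knob. With a light grip this pivoted the bracket in the jaws. I then tightened the grip to 110 N and carried it to the focus point.

**Last checks before handing in**

| Check | Measured | Needed |
|---|---|---|
| Bush to focus point | about 1–3 mm by my estimate; the bush seen in the scene camera agrees within 2 pixels | under 15 mm |
| Face tilt | 21–23.5° depending on the patch fitted; the top face suggests about 27° | 24° ± 10° |
| Yaw (tool, the jaws' reading) | 29.95°, against my fit of about 30° for the camera | within 10° |
| Clamp opening | about 49 mm from the wrist pictures | above 45 mm |
| Joint speeds | at most 0.001 rad/s | bracket under 20 mm/s |

- **Camera:** It had not shifted measurably once the bracket was in place.
- **Other things on the bench:** I did not re-measure them. The pictures show nothing moved, and the arm's path stayed well above them.
- **Disagreement:** The tilt estimates differ by a few degrees between patches, but all lie well inside the limit.

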